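# Release the latched drawer of a finds cabinet with a dowel

### The arm

A 6-joint arm with a two-finger parallel gripper is mounted at the origin on the work surface. World frame = base frame: x ahead of the robot, y to its left, z up, the work surface at z = 0. Lengths are in m, angles in rad, forces in N, time in s.
With the tool pointing down it reaches from about 0.35 to 0.95 m from the base axis. Payload 17.4 kg.
Tool frame: the origin (TCP) lies midway between the tips of the shut fingers; the grasp point (between the pads) lies 19 mm behind it (grip_point_offset is the distance from the TCP to the grasp point, in m); x points along the fingers, z is the direction in which the jaws open and shut, and the axes are right-handed (so a half turn about x gives the same grasp; the last joint's range is limited). The gripper opens to 93 mm and grips with 3 to 60 N. Pads are 15 mm wide; open, the fingers measure 128 mm over their backs; the gripper's body (75 mm by 188 mm) begins 65 mm behind the grasp point.
Start: joints at [-1.183, 0.116, 1.442, -0, 1.584, -0.038], TCP at [0.279, -0.615, 0.219] pointing down, gripper open.
Joint ranges: [-2.83, 2.83], [-0.83, 2.19], [0.07, 2.5], [-1.14, 4.28], [0.01, 3], [-2.97, 2.97]. Speed limits (rad/s): [1.89, 1.89, 2.22, 3.14, 3.14, 3.14].

### API

Orientations are given as [roll, pitch, yaw] about the fixed x, y, z axes, in that order (R = Rz(yaw) Ry(pitch) Rx(roll)).
In Python, from bench import * gives the robot as it stands. The module is installed in compiled form; this text tells all that it offers.
- The arm moves only by the tool send_rows, never from a script. Its argument "rows" is a list of rows, each a list of 7 numbers: the finger opening in cm, from 0 to 9.3, then the shift along the tool's x, y, z in cm, then the turn, a rotation vector about the tool's x, y, z in degrees. In form: [[grip, dx, dy, dz, rx, ry, rz], ...]. A call has exactly 8 rows; each row is the pose to reach, as a shift and turn from the pose commanded when the call began, along the tool's axes at that moment; what a row does not reach only later rows make up. A row lasts 1/8 s, in which the tool goes at most 62.5 mm and 10.7 degrees, less where a joint would pass 70% of its speed; a pose out of reach is approached as far as the arm can. A call with a gripper value outside its range is refused whole. The fingers move at their own pace and stop on an object; "grip_force" is the grip in N (left out, the last holds). Time passes only in rows, so rows that repeat a pose let the fingers close, or fill a call up. It gives the time, the measured TCP pose, the force and the opening at its end, in the units of the state.
- state(): the state, without advancing time (a new reading comes with each control period).
- capture(name): name is "side" or "top" or "wrist"; returns a dict with "color" (400x640x3 uint8, red, green, blue), "K" (3x3 intrinsics, pixels), "distortion" ([k1, k2, p1, p2, k3] as OpenCV has them; the pictures are not rectified), "view" (4x4, takes a point from world to camera coordinates). Camera axes: x right, y up, looking along -z (the intrinsics and any distortion apply to the point x, -y, -z); pixel columns grow to the right and rows downward; lengths in m; the calibration is good to about 2 mm. A picture is of the moment at which its call begins. There is no depth.
- finish_job(): hands the job in, once; it reports no verdict.
The state is a dict: "time_s": time; "qpos": joint angles; "joint_velocities": joint speeds; "effort": joint torques, N m; "tcp_pos": TCP position; "eef_rot": TCP orientation; "contact_force": force on the tool from outside, world axes, zero at the start; "moment": the same for the moment, N m; "width": finger opening in m.
Only numpy, scipy, OpenCV 4.12 (cv2) and the standard library are available. Lean on these libraries where they do the work, as an engineer would, in place of code of your own. Each camera call takes 0.05 s, during which the arm holds its last target.

### The job

The drawer of the small white finds cabinet is latched: take the wooden dowel out of its stand, push it down through the small hole in the cabinet's top and press the hidden spring latch gently, by feel, until the drawer springs open. Then stand the dowel back in its stand and let go, leaving the drawer open and the stone, jar, brush and loupe where they are.

Things in the scene. Friction and masses are not known exactly. Their poses are not given: they have to be found in the camera images.
- case: White cabinet fixed to the table, 200 (x) by 240 (y) by 110 mm high; origin at the centre of its underside; its front with the wooden drawer faces its -x. Its top panel is 8 mm thick and empty space lies below it.
- case_hole (a point): Centre of the only hole in the cabinet's top, level with the top surface: 13 mm across, on the cabinet's middle line 50 mm behind its centre; axes those of the cabinet, z up. Below it, out of sight, lies the flat 16 mm steel button of the latch, anywhere from 10 to 26 mm below this point: each cabinet differs.
- drawer (a joint): Opening of the drawer in m, 0 shut. The latch button pushes back with 3 N, plus 0.5 N per mm; it frees the drawer after about 8 mm of travel and meets a hard stop at 11 mm. More than about 20 N bends the latch or marks the panel. Once freed, the drawer is driven out by its own spring to the front (cabinet -x) to 0.065 in about 2 s and stays there.
- dowel: Wooden dowel, 150 mm long, standing upright in its stand: a round shaft 10 mm in diameter and 100 mm long with a 1.2 mm bevel round its foot, then a square head 20 by 20 mm and 50 mm tall to grip. 40 to 85 g. Origin at the centre of its foot, z along it towards the head, x and y square to the head's faces.
- dowel_tip (a point): Centre of the dowel's foot, the same point as the dowel's origin.
- stand: Grey plastic block fixed to the table, 80 by 80 by 50 mm high, to the left or the right of the cabinet, with one round hole in the middle of its top; origin at the centre of its underside.
- stand_hole (a point): Centre of the mouth of the stand's hole, at the block's top: 13 mm in diameter, 42 mm deep; the dowel's foot rests on its floor, 8 mm above the table.
- stone: Bystander: brown rounded stone find, 80 mm across, 41 mm high, on the table on the side away from the stand; origin under its centre.
- jar: Bystander: small glass jar with white cap, 56 mm across, 75 mm high; origin under its centre.
- brush: Bystander: brush lying on the table; origin under it.
- loupe: Bystander: black loupe, 38 mm across, 28 mm high, standing on the cabinet's top in front of and to one side of the hole; origin under its centre.
There are look-alikes about, which are no part of the job. There is more than one size of the dowel; the job needs the largest.

How it is judged:
By the outcome, as a careful person would: the job done as asked, in the order asked, and still so for the second after the job is handed in, with the robot touching nothing.
It also fails if it takes over 67 s, if anything falls off the work surface, if the arm or the gripper's body presses on something with over 40 N, if the wrist force passes 120 N, or if a joint passes its speed limit or range.

## Working session

There is one attempt and no reset: what is moved stays moved. The work goes in short steps, Python scripts to look and compute and a tool call to move; the robot and the scene stay as the last step left them, time stands still between calls to the robot, and variables do not carry over. Pictures are saved under pics/ and viewed, and the job is handed in when it is done.

Besides the shell and the picture viewer there is one more tool, called after ">>>" as name(argument=value, ...) on one line, values as JSON. send_rows: Moves the arm, as the interface text tells. Its arguments: {"type":"object","properties":{"rows":{"type":"array"},"grip_force":{"type":"number"}},"required":["rows"]}

```bash
mkdir -p pics
python3 - <<'E'
from bench import *
import cv2
s=state();print(s)
for n in ["side","top","wrist"]:
    c=capture(n);cv2.imwrite(f"pics/{n}0.png",c["color"][:,:,::-1]);print(n,c["K"].tolist(),c["distortion"],c["view"].tolist())
E
```

```text
{'time_s': 0.0, 'qpos': array([-1.18280882e+00,  1.16476518e-01,  1.44230661e+00, -9.60677461e-06,
        1.58399386e+00, -3.78056544e-02]), 'joint_velocities': array([-5.91802855e-04, -1.88332867e-04,  6.24693697e-04,  2.66093096e-04,
        4.47734509e-05,  1.40289224e-04]), 'effort': array([-9.52235278e-04, -7.21252370e+01, -6.22612739e+01,  7.76940328e-02,
        2.37950287e-02, -6.26182327e-05]), 'tcp_pos': array([ 0.27870671, -0.61453302,  0.2178859 ]), 'eef_rot': array([3.11189784, 1.56961196, 1.96689455]), 'contact_force': array([-0.38936614, -0.30222572, -0.23686687]), 'moment': array([ 0.00383287, -0.00092406,  0.04897124]), 'width': 0.09310501946977065}
side [[519.1435229096506, 0.0, 323.1317183668217], [0.0, 519.1435229096506, 206.8871441557293], [0.0, 0.0, 1.0]] [-0.014689  0.        0.        0.        0.      ] [[-0.8723687160428828, -0.4888419268726388, 0.00252859667359769, 0.4682777518193044], [0.2754911438732019, -0.4873449149898937, 0.8286130360312516, -0.22039136451725108], [-0.403828494434366, 0.7235526963289812, 0.5598160793670848, -0.9915692181698228], [0.0,
[... 235 characters left out ...]
, 0.006105311750011467, -0.01507420980870942], [0.9931718347069517, -0.009236885354801808, 0.11629439665680315, -0.5511206860817458], [-0.1162300031261316, 0.007228270791422549, 0.9931960221802468, -1.2970593475732315], [0.0, 0.0, 0.0, 1.0]]
wrist [[309.0096930170508, 0.0, 318.01464357133756], [0.0, 309.0096930170508, 196.4811894757809], [0.0, 0.0, 1.0]] [-0.02841704  0.          0.          0.          0.        ] [[0.4126650267587914, -0.910881936868825, -0.0012933585214575081, -0.6746524505194232], [0.8821081055813454, 0.39998262343507895, -0.24879548029994997, 0.028096631663663232], [0.22714062991428255, 0.10152831150024479, 0.9685551797425136, -0.3905798161393645], [0.0, 0.0, 0.0, 1.0]]
```

View pics/side0.png

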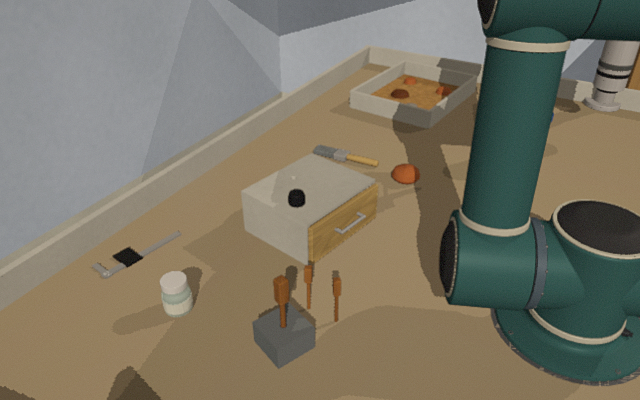

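View pics/top0.png

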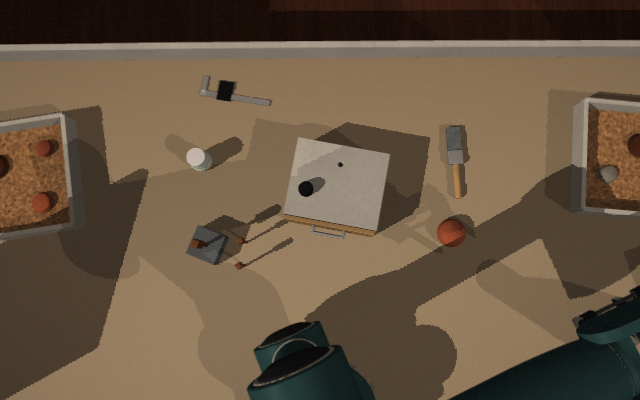

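View pics/wrist0.png

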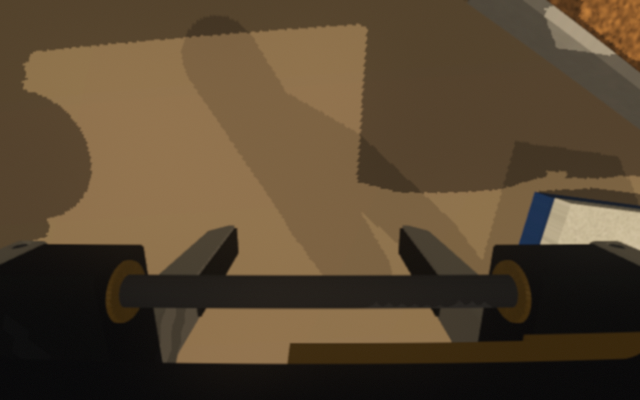

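Side view: the dowel in the grey stand is at about (282,290). Two slimmer look-alikes stand on the table at (308,275) and (337,285). The hole is at top view (340,165) and the loupe at (306,189). The one in the stand is the biggest and matches the description; I'll confirm it in an enlarged crop.

Run:
```python
import cv2,numpy as np
a=cv2.imread("pics/side0.png")[255:370,240:360];b=cv2.imread("pics/top0.png")[215:275,175:255]
a=cv2.resize(a,None,fx=5,fy=5,interpolation=cv2.INTER_CUBIC)
cv2.imwrite("pics/c_side.png",a)
b=cv2.resize(b,None,fx=10,fy=10,interpolation=cv2.INTER_CUBIC);cv2.imwrite("pics/c_top.png",b)
c=cv2.imread("pics/top0.png")[130:245,275:400];cv2.imwrite("pics/c_cab.png",cv2.resize(c,None,fx=5,fy=5,interpolation=cv2.INTER_CUBIC))
```

```text
(no output)
```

View pics/c_side.png

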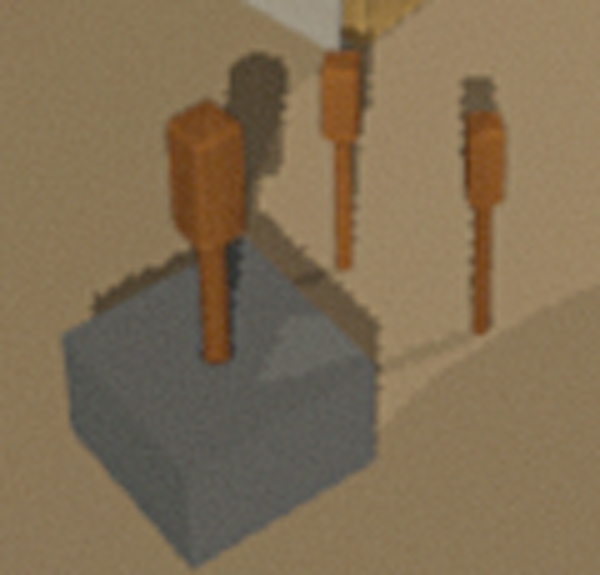

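View pics/c_top.png

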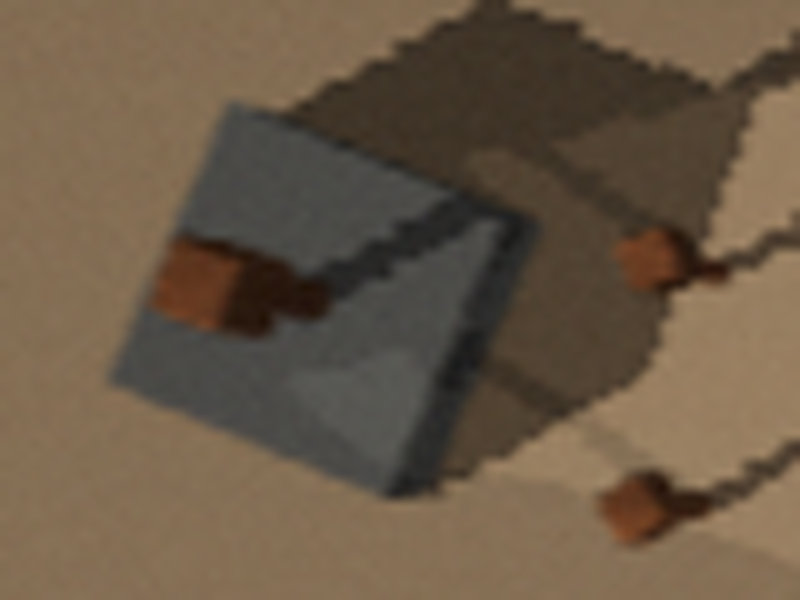

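View pics/c_cab.png

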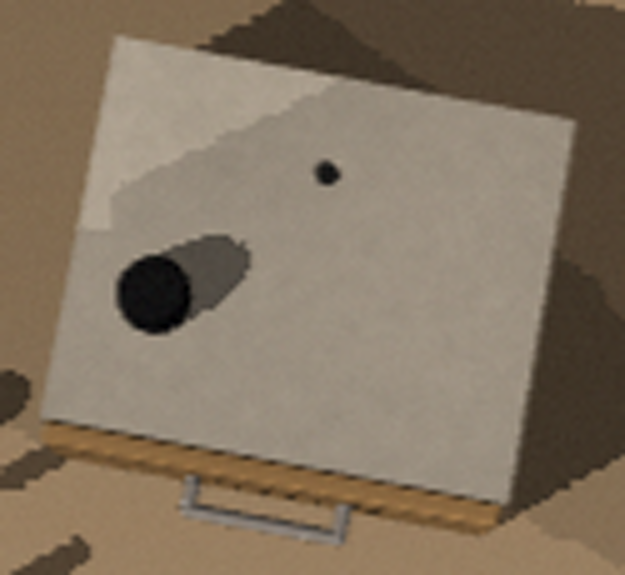

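The crops show the dowel in the stand is clearly the largest. Next I'll measure.

```bash
cat > h.py <<'E'
import numpy as np,cv2,json
from bench import *
from scipy.spatial.transform import Rotation as R
def ray(c,uv):
    K=np.array(c["K"]);p=cv2.undistortPoints(np.array([[uv]],float),K,np.array(c["distortion"],float))[0,0]
    V=np.array(c["view"]);d=V[:3,:3].T@np.array([p[0],-p[1],-1.]);o=-V[:3,:3].T@V[:3,3];return o,d
def at(c,uv,z):
    o,d=ray(c,uv);return o+d*(z-o[2])/d[2]
def proj(c,P):
    V=np.array(c["view"]);q=V[:3,:3]@np.array(P)+V[:3,3];q=q*[1,-1,-1]
    return cv2.projectPoints(q[None],np.zeros(3),np.zeros(3),np.array(c["K"]),np.array(c["distortion"],float))[0][0,0]
E
python3 - <<'E'
from h import *
t=capture("top");s=capture("side");np.set_printoptions(precision=4,suppress=True)
T=lambda u,v,k,o,z,c=t: at(c,((u+.5)/k-.5+o[0],(v+.5)/k-.5+o[1]),z)
for p in [(115,38),(575,122),(510,502),(40,420),(327,173),(155,293)]: print("cab",T(*p,5,(275,130),.11 if p[0]!=155 else .138))
for p in [(232,102),(505,208),(390,495),(110,380)]: print("stand",T(*p,10,(175,215),.05))
for p in [(178,237),(245,247),(222,333),(152,308)]: print("head",T(*p,10,(175,215),.158))
for p in [(65,340),(195,455),(375,368),(217,358)]: print("stand side",T(*p,5,(240,255),.05,s))
for p in [(168,122),(207,100),(243,122),(207,145)]: print("head side",T(*p,5,(240,255),.158,s))
E
```

```text
cab [0.7141 0.0637 0.11  ]
cab [ 0.6681 -0.1717  0.11  ]
cab [ 0.4737 -0.1344  0.11  ]
cab [0.5173 0.1019 0.11  ]
cab [ 0.6426 -0.0444  0.11  ]
cab [0.5774 0.0424 0.138 ]
stand [0.4957 0.331  0.05  ]
stand [0.4671 0.2586 0.05  ]
stand [0.3925 0.2876 0.05  ]
stand [0.423  0.3615 0.05  ]
head [0.455 0.315 0.158]
head [0.4525 0.2988 0.158 ]
head [0.4319 0.3039 0.158 ]
head [0.438  0.3209 0.158 ]
stand side [0.4936 0.3337 0.05  ]
stand side [0.4245 0.3549 0.05  ]
stand side [0.391 0.291 0.05 ]
stand side [0.4419 0.3143 0.05  ]
head side [0.4539 0.3173 0.158 ]
head side [0.4487 0.3019 0.158 ]
head side [0.4324 0.3052 0.158 ]
head side [0.4366 0.3204 0.158 ]
```

```bash
cat >> h.py <<'E'
def rotm(s): return R.from_euler('xyz',s["eef_rot"]).as_matrix()
def target_R(jaw_deg):
    a=np.radians(jaw_deg);z=np.array([np.cos(a),np.sin(a),0]);x=np.array([0,0,-1.]);return np.column_stack([x,np.cross(z,x),z])
def plan(P,jaw,p0=None,R0=None):
    s=state();p0=s["tcp_pos"] if p0 is None else np.array(p0);R0=rotm(s) if R0 is None else R0
    d=R0.T@(np.array(P)-p0)*100
    for j in (jaw,jaw+180):
        rv=np.degrees(R.from_matrix(R0.T@target_R(j)).as_rotvec())
        if np.linalg.norm(rv)<=91: break
    return d.round(2),rv.round(2)
E
python3 - <<'E'
from h import *
np.set_printoptions(precision=4,suppress=True)
s=state();print(rotm(s))
for j in (-16,74): print(plan([.444,.310,.25],j),j)
t=capture("top");c=capture("side")
# look-alikes: base from side, top
T=lambda u,v,k,o,z,c=t: at(c,((u+.5)/k-.5+o[0],(v+.5)/k-.5+o[1]),z)
for b,h in [((343,267),(342,55)),((482,330),(485,113))]:
    B=T(*b,5,(240,255),0,c);print("base",B)
    for z in (.08,.09,.1,.11,.12): print(z,T(*h,5,(240,255),z,c))
print(T(650,255,10,(175,215),.1),T(632,510,10,(175,215),.1))
E
```

```text
[[-0.0002  0.9107  0.413 ]
 [ 0.0005  0.413  -0.9107]
 [-1.      0.     -0.0005]]
(array([ -3.13,  53.24, -77.39]), array([-49.6 ,  -0.03,  -0.01])) -16
(array([ -3.13,  53.24, -77.39]), array([40.4 , -0.03,  0.01])) 74
base [0.4519 0.2115 0.    ]
0.08 [0.4687 0.1819 0.08  ]
0.09 [0.4626 0.1919 0.09  ]
0.1 [0.4565 0.2019 0.1   ]
0.11 [0.4504 0.2119 0.11  ]
0.12 [0.4443 0.2219 0.12  ]
base [0.3885 0.2142 0.    ]
0.08 [0.4047 0.1842 0.08  ]
0.09 [0.3996 0.1942 0.09  ]
0.1 [0.3945 0.2041 0.1   ]
0.11 [0.3894 0.2141 0.11  ]
0.12 [0.3843 0.2241 0.12  ]
[0.4522 0.2115 0.1   ] [0.3883 0.2153 0.1   ]
```

>>> send_rows(rows=[[6,-0.4,3.3,-4.8,-3,0,0],[6,-0.8,6.6,-9.6,-6,0,0],[6,-1.2,9.9,-14.4,-9,0,0],[6,-1.6,13.3,-19.2,-12,0,0],[6,-2,16.6,-24,-15,0,0],[6,-2.4,20,-28.8,-18,0,0],[6,-2.8,23.3,-33.6,-21,0,0],[6,-3.1,26.6,-38.5,-25,0,0]])

```text
time_s: 1.35
tcp_pos: [0.3619, -0.1525, 0.25]
eef_rot: [0.318, 1.57, -0.389]
contact_force: [0.3, 0.6, -0.4]
width: 0.0598
```

Run:
```python
from h import *
s=state();print(s["time_s"],s["tcp_pos"],s["qpos"]);print(plan([.444,.310,.25],-16))
```

```text
1.35 [ 0.3618669  -0.15254822  0.25003883] [-4.63992608e-01 -5.33475267e-01  1.94345844e+00  7.94543378e-05
  1.73056182e+00  2.43315663e-01]
(array([-1.000e-02,  4.050e+01, -2.381e+01]), array([-2.453e+01,  6.000e-02, -1.000e-02]))
```

>>> send_rows(rows=[[6,0,5,-2.9,-3,0,0],[6,0,10,-5.9,-6,0,0],[6,0,15,-8.9,-9,0,0],[6,0,20.2,-11.9,-12,0,0],[6,0,25.3,-14.9,-15,0,0],[6,0,30.4,-17.9,-18,0,0],[6,0,35.5,-20.9,-21,0,0],[6,0,40.5,-23.8,-24.5,0,0]])

```text
time_s: 2.35
tcp_pos: [0.4448, 0.3103, 0.2498]
eef_rot: [0.61, 1.57, 0.331]
contact_force: [0.7, -0.4, -0.2]
width: 0.0602
```

Run:
```python
from h import *
s=state();print(s["time_s"],s["tcp_pos"],s["qpos"]);print(plan([.444,.310,.25],-16))
for n in ("wrist","side","top"):
    c=capture(n);cv2.imwrite(f"pics/{n}1.png",c["color"][:,:,::-1])
    if n=="wrist":
        for P in [(.444,.310,.158),(.444,.310,.05)]: print(proj(c,P))
```

```text
2.35 [0.44479748 0.310337   0.2497722 ] [ 5.62211869e-01 -1.81255943e-01  1.68177196e+00 -1.12436295e-04
  1.64059914e+00  8.40837389e-01]
(array([-0.02, -0.05, -0.07]), array([ 0.04,  0.02, -0.02]))
[316.24865825 200.39306868]
[316.70665988 177.0154366 ]
```

View pics/wrist1.png

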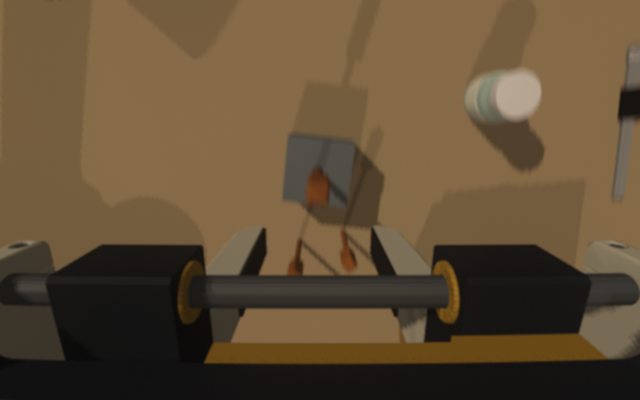

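View pics/side1.png

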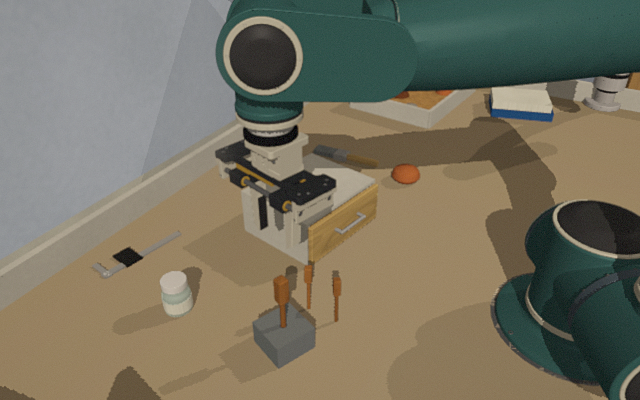

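Run:
```python
import cv2
b=cv2.imread("pics/wrist1.png")[130:220,270:370];cv2.imwrite("pics/c_w1.png",cv2.resize(b,None,fx=6,fy=6,interpolation=cv2.INTER_CUBIC))
```

```text
(no output)
```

View pics/c_w1.png

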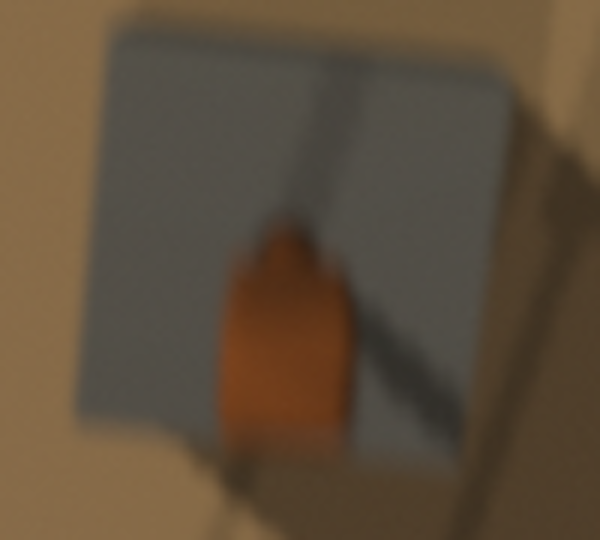

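>>> send_rows(rows=[[6,2,0,0,0,0,0],[6,4.5,0,-0.05,0,0,0],[6,7,0,-0.05,0,0,0],[6,9.5,0,-0.05,0,0,0],[6,11.5,0,-0.05,0,0,0],[6,12.8,0,-0.05,0,0,0],[6,13.3,0,-0.05,0,0,0],[6,13.3,0,-0.05,0,0,0]])

```text
time_s: 3.5
tcp_pos: [0.4445, 0.3082, 0.1168]
eef_rot: [0.743, 1.571, 0.462]
contact_force: [0.3, 0.7, 0.1]
width: 0.0601
```

>>> send_rows(rows=[[5,0,0,0,0,0,0],[4,0,0,0,0,0,0],[3,0,0,0,0,0,0],[2.5,0,0,0,0,0,0],[2,0,0,0,0,0,0],[1.5,0,0,0,0,0,0],[1.5,0,0,0,0,0,0],[1.5,0,0,0,0,0,0]], grip_force=30)

```text
time_s: 4.5
tcp_pos: [0.4444, 0.3083, 0.1167]
eef_rot: [1.482, 1.571, 1.201]
contact_force: [-0.8, 0.2, 0.1]
width: 0.0203
```

Run:
```python
from h import *
s=state();print(s["time_s"],s["tcp_pos"],s["contact_force"],s["moment"])
for n in ("top","side"):
    c=capture(n);cv2.imwrite(f"pics/{n}2.png",c["color"][:,:,::-1])
```

```text
4.5 [0.44444489 0.30828611 0.11666458] [-0.84284079  0.15515195  0.12718929] [ 0.09314373 -0.0196261  -0.00612123]
```

View pics/side2.png

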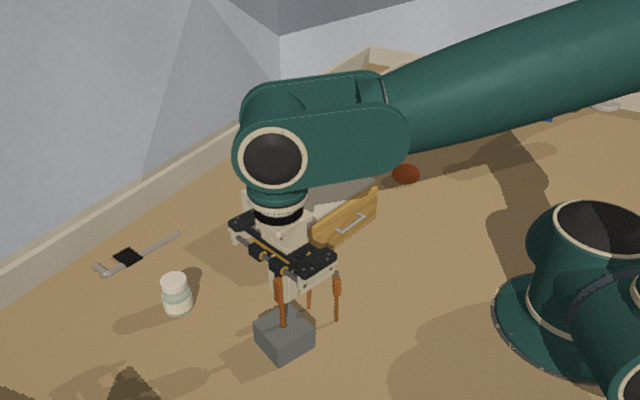

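Grasped (20.3 mm wide = the head, flat). I'll lift straight up.

>>> send_rows(rows=[[1.5,-1,0,0,0,0,0],[1.5,-2.5,0,0,0,0,0],[1.5,-4.5,0,0,0,0,0],[1.5,-7,0,0,0,0,0],[1.5,-10,0,0,0,0,0],[1.5,-13,0,0,0,0,0],[1.5,-15.5,0,0,0,0,0],[1.5,-16.5,0,0,0,0,0]])

```text
time_s: 5.6
tcp_pos: [0.4447, 0.3084, 0.2843]
eef_rot: [0.847, 1.568, 0.566]
contact_force: [0.7, 0.1, -0.4]
width: 0.0199
```

Run:
```python
from h import *
np.set_printoptions(precision=4,suppress=True)
s=state();print(s["time_s"],s["tcp_pos"],s["contact_force"],s["moment"],rotm(s))
for n in ("side","top","wrist"):
    c=capture(n);cv2.imwrite(f"pics/{n}3.png",c["color"][:,:,::-1])
    P=s["tcp_pos"]+[0,0.0017,-.109]; print(n,proj(c,P))
print(plan([.6424,-.0464,s["tcp_pos"][2]],-16))
print(plan([.6424,-.0464,s["tcp_pos"][2]],-11))
```

```text
5.6 [0.4447 0.3084 0.2843] [ 0.7193  0.148  -0.3927] [-0.0437 -0.0693 -0.0211] [[ 0.0024  0.2774  0.9608]
 [ 0.0015  0.9608 -0.2774]
 [-1.      0.0021  0.0019]]
side [279.834  270.3406]
top [192.3335 242.2542]
wrist [316.5151 193.5925]
(array([ -0.26, -28.59,  28.86]), array([-0.1 ,  0.01, -0.01]))
(array([ -0.26, -28.59,  28.86]), array([-5.1 ,  0.01, -0.01]))
```

View pics/side3.png

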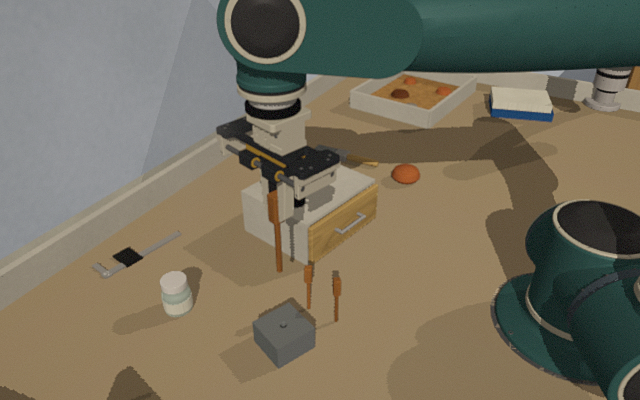

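View pics/wrist3.png

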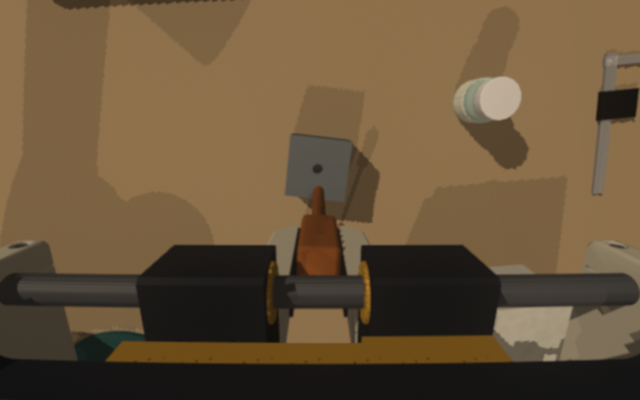

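Run:
```python
import cv2
b=cv2.imread("pics/wrist3.png")[150:250,270:370];cv2.imwrite("pics/c_w3.png",cv2.resize(b,None,fx=6,fy=6,interpolation=cv2.INTER_CUBIC))
b=cv2.imread("pics/side3.png")[180:340,220:330];cv2.imwrite("pics/c_s3.png",cv2.resize(b,None,fx=4,fy=4)[:600])
b=cv2.imread("pics/side3.png")[250:340,240:330];cv2.imwrite("pics/c_s3.png",cv2.resize(b,None,fx=6,fy=6,interpolation=cv2.INTER_CUBIC))
```

```text
(no output)
```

View pics/c_w3.png

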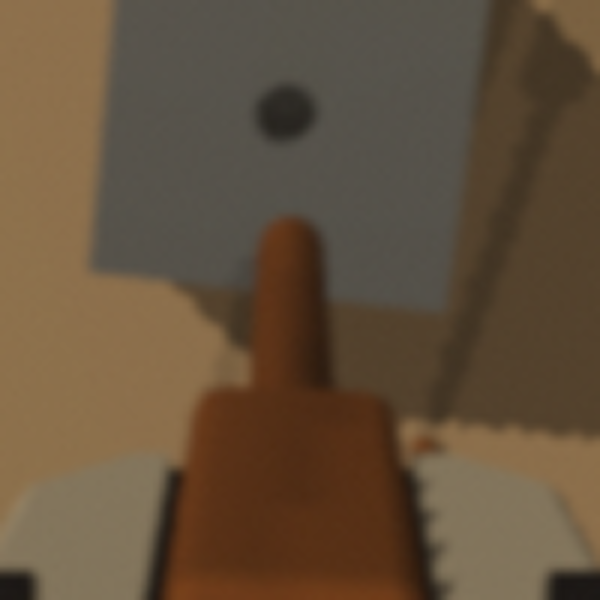

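View pics/c_s3.png

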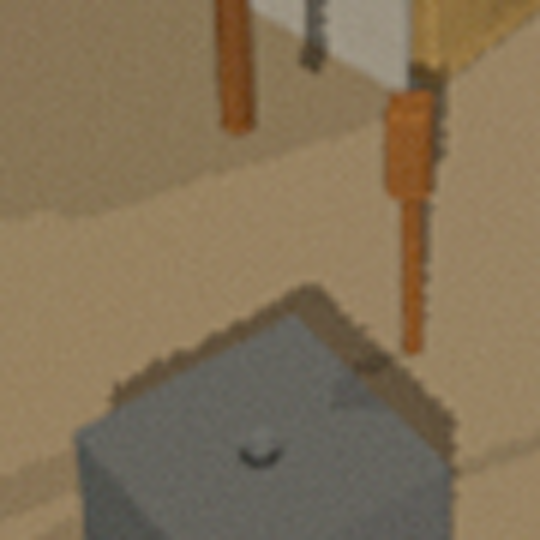

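Run:
```python
from h import *
np.set_printoptions(precision=4,suppress=True)
s=state();w=capture("wrist");d=capture("side")
f=lambda u,v,k,o:((u+.5)/k-.5+o[0],(v+.5)/k-.5+o[1])
p=s["tcp_pos"];z=p[2]-.109
print(p)
print("hole wrist",at(w,f(285,113,6,(270,150)),.05),"side",at(d,f(261,450,6,(240,250)),.05))
print("tip wrist",at(w,f(290,244,6,(270,150)),z)," side",at(d,f(237,124,6,(240,250)),z))
```

```text
[0.4444 0.3083 0.2817]
hole wrist [0.4454 0.3129 0.05  ] side [0.4439 0.311  0.05  ]
tip wrist [0.4464 0.3123 0.1727]  side [0.4476 0.3081 0.1727]
```

>>> send_rows(rows=[[1.5,0,-2.5,2.5,0,0,0],[1.5,0,-6.5,6.5,0,0,0],[1.5,0,-10.7,10.7,0,0,0],[1.5,0,-15,15,0,0,0],[1.5,0,-19.2,19.2,0,0,0],[1.5,0,-23.4,23.4,0,0,0],[1.5,0,-26.7,26.7,0,0,0],[1.5,0,-28.6,28.6,0,0,0]])

```text
time_s: 6.85
tcp_pos: [0.6403, -0.0478, 0.2803]
eef_rot: [-2.964, 1.569, 3.037]
contact_force: [0.9, 0.3, -0.0]
width: 0.0198
```

>>> send_rows(rows=[[1.5,0.5,0,0,0,0,0],[1.5,1.5,0,0,0,0,0],[1.5,2.5,0,0,0,0,0],[1.5,3,0,0,0,0,0],[1.5,3,0,0,0,0,0],[1.5,3,0,0,0,0,0],[1.5,3,0,0,0,0,0],[1.5,3,0,0,0,0,0]])

```text
time_s: 7.85
tcp_pos: [0.6399, -0.0459, 0.2519]
eef_rot: [0.279, 1.57, -0.003]
contact_force: [-0.2, -0.7, 0.1]
width: 0.0205
```

Run:
```python
from h import *
np.set_printoptions(precision=4,suppress=True)
s=state();print(s["time_s"],s["tcp_pos"],s["contact_force"],s["moment"],rotm(s),s["qpos"])
for n in ("side","wrist","top"):
    c=capture(n);cv2.imwrite(f"pics/{n}4.png",c["color"][:,:,::-1])
    P=s["tcp_pos"]+[.002,0.002,-.109]; print(n,proj(c,P),proj(c,[.6424,-.0447,.11]))
    x,y=proj(c,P).astype(int)
    b=c["color"][max(0,y-50):y+50,max(0,x-50):x+50,::-1];cv2.imwrite(f"pics/c_{n}4.png",cv2.resize(b,None,fx=6,fy=6,interpolation=cv2.INTER_CUBIC));print("crop origin",max(0,x-50),max(0,y-50))
print(state()["tcp_pos"])
```

```text
7.85 [ 0.6399 -0.0459  0.2519] [-0.2275 -0.6577  0.0619] [-0.0618 -0.0368  0.017 ] [[ 0.0003  0.2775  0.9607]
 [-0.      0.9607 -0.2775]
 [-1.      0.0001  0.0003]] [-0.1114  0.0366  1.4721  0.      1.6325  0.1698]
side [292.9558 165.3547] [293.3893 177.3515]
crop origin 242 115
wrist [318.6002 192.2992] [319.1933 185.3336]
crop origin 268 142
top [340.1366 161.8975] [340.1327 164.2878]
crop origin 290 111
[ 0.6399 -0.0459  0.2517]
```

View pics/c_side4.png

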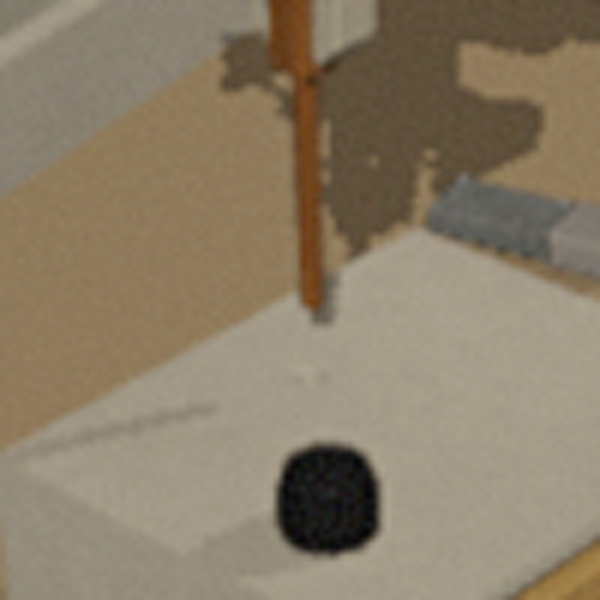

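View pics/c_wrist4.png

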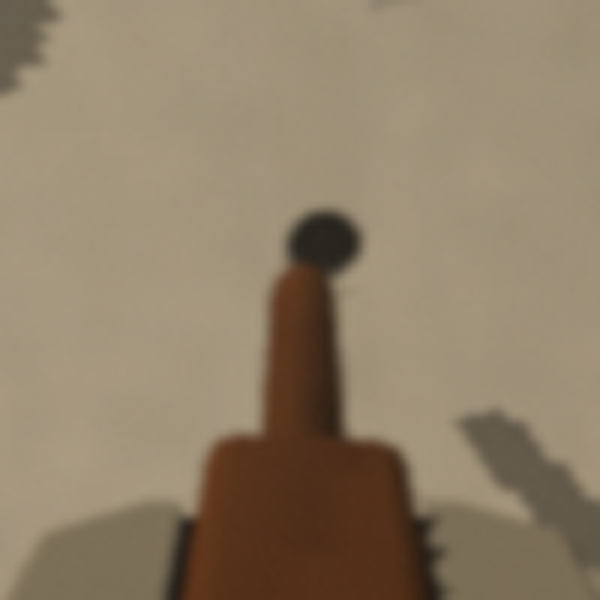

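View pics/top4.png

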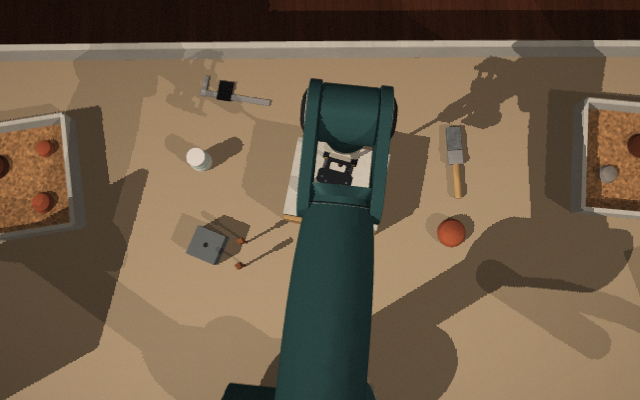

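Run:
```python
from h import *
np.set_printoptions(precision=4,suppress=True)
s=state();w=capture("wrist");d=capture("side");p=s["tcp_pos"];z=p[2]-.109
f=lambda u,v,o,k=6:((u+.5)/k-.5+o[0],(v+.5)/k-.5+o[1])
W=(268,142);S=(242,115)
th=at(w,f(325,242,W),.11);tt=at(w,f(303,290,W),z);print("wrist hole",th,"tip",tt,"tip->hole",(th-tt)[:2])
sh=at(d,f(310,376,S),.11);st=at(d,f(313,302,S),z);print("side hole",sh,"tip",st,(sh-st)[:2])
# tilt: head/shaft joint
for n,c,j in (("w",w,f(302,437,W)),("s",d,f(302,73,S))):
  print(n,"joint at z+.1",at(c,j,z+.1), "pred vertical from tip px", proj(c,(tt if n=="w" else st)+[0,0,.1]),j)
```

```text
wrist hole [ 0.6458 -0.042   0.11  ] tip [ 0.6421 -0.0416  0.1427] tip->hole [ 0.0038 -0.0004]
side hole [ 0.6429 -0.0449  0.11  ] tip [ 0.6416 -0.0468  0.1427] [0.0014 0.0018]
w joint at z+.1 [ 0.6443 -0.0335  0.2427] pred vertical from tip px [318.1312 227.8141] (317.9166666666667, 214.41666666666669)
s joint at z+.1 [ 0.639  -0.0405  0.2427] pred vertical from tip px [292.4406 125.4479] (291.9166666666667, 126.75)
```

>>> send_rows(rows=[[1.5,0.5,0.05,0.15,0,0,0],[1.5,1,0.08,0.28,0,0,0],[1.5,1.6,0.08,0.28,0,0,0],[1.5,2.2,0.08,0.28,0,0,0],[1.5,2.5,0.08,0.28,0,0,0],[1.5,2.5,0.08,0.28,0,0,0],[1.5,2.5,0.08,0.28,0,0,0],[1.5,2.5,0.08,0.28,0,0,0]])

```text
time_s: 9.1
tcp_pos: [0.6429, -0.0459, 0.2269]
eef_rot: [0.197, 1.57, -0.084]
contact_force: [0.3, 0.0, -0.8]
width: 0.0203
```

```bash
cat > look.py <<'E'
from h import *
import sys
k=sys.argv[1]
np.set_printoptions(precision=4,suppress=True)
s=state();print(s["time_s"],s["tcp_pos"],s["contact_force"],s["moment"])
tiles=[]
for n in ("side","wrist"):
    c=capture(n);cv2.imwrite(f"pics/{n}{k}.png",c["color"][:,:,::-1])
    x,y=proj(c,[.6424,-.0447,.12]).astype(int)
    b=c["color"][y-30:y+30,x-20:x+20,::-1];tiles.append(cv2.resize(b,None,fx=10,fy=10,interpolation=cv2.INTER_CUBIC));print(n,"origin",x-20,y-30)
cv2.imwrite(f"pics/c_{k}.png",np.hstack(tiles))
E
python3 look.py 5
```

```text
9.1 [ 0.6429 -0.0459  0.2269] [ 0.3157  0.0346 -0.7992] [-0.0397 -0.0755 -0.0025]
side origin 273 143
wrist origin 296 164
```

View pics/c_5.png

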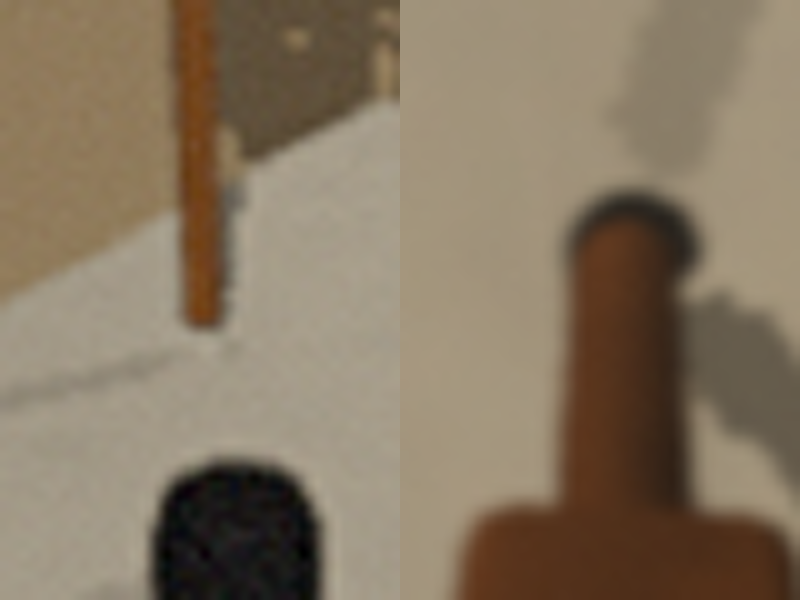

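>>> send_rows(rows=[[1.5,0.1,-0.1,0.05,0,0,0],[1.5,0.2,-0.1,0.05,0,0,0],[1.5,0.3,-0.1,0.05,0,0,0],[1.5,0.4,-0.1,0.05,0,0,0],[1.5,0.5,-0.1,0.05,0,0,0],[1.5,0.6,-0.1,0.05,0,0,0],[1.5,0.6,-0.1,0.05,0,0,0],[1.5,0.6,-0.1,0.05,0,0,0]])

```text
time_s: 10.2
tcp_pos: [0.643, -0.0469, 0.2207]
eef_rot: [0.664, 1.571, 0.383]
contact_force: [0.2, -0.4, -0.7]
width: 0.0204
```

```bash
python3 look.py 6
```

```text
10.2 [ 0.643  -0.0469  0.2207] [ 0.2189 -0.3856 -0.6753] [-0.0794 -0.0855 -0.0526]
side origin 273 143
wrist origin 295 165
```

View pics/c_6.png

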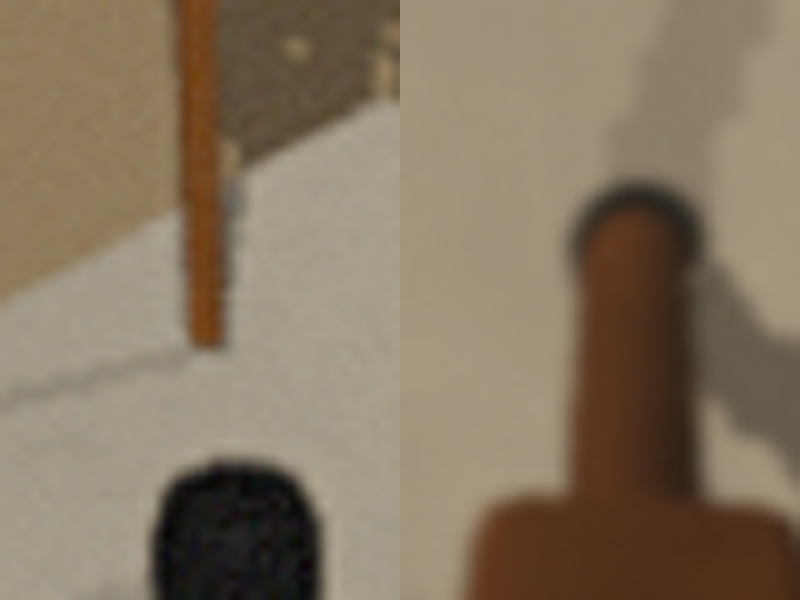

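Centred in the wrist view: hole edges at columns 573/702, tip at 637. I'll lower gently.

>>> send_rows(rows=[[1.5,0.05,0,0,0,0,0],[1.5,0.1,0,0,0,0,0],[1.5,0.15,0,0,0,0,0],[1.5,0.2,0,0,0,0,0],[1.5,0.25,0,0,0,0,0],[1.5,0.3,0,0,0,0,0],[1.5,0.35,0,0,0,0,0],[1.5,0.35,0,0,0,0,0]])

```text
time_s: 11.3
tcp_pos: [0.643, -0.0469, 0.2171]
eef_rot: [-2.957, 1.571, 3.045]
contact_force: [-0.4, -0.0, -0.6]
width: 0.0204
```

>>> send_rows(rows=[[1.5,0.05,0,0,0,0,0],[1.5,0.1,0,0,0,0,0],[1.5,0.15,0,0,0,0,0],[1.5,0.2,0,0,0,0,0],[1.5,0.25,0,0,0,0,0],[1.5,0.3,0,0,0,0,0],[1.5,0.3,0,0,0,0,0],[1.5,0.3,0,0,0,0,0]])

```text
time_s: 12.3
tcp_pos: [0.643, -0.0469, 0.2142]
eef_rot: [0.832, 1.571, 0.551]
contact_force: [0.2, -0.9, -0.7]
width: 0.02
```

```bash
python3 look.py 7
```

```text
12.3 [ 0.643  -0.0469  0.2142] [ 0.229  -0.8997 -0.688 ] [-0.0713 -0.0675 -0.0063]
side origin 273 143
wrist origin 295 166
```

View pics/c_7.png

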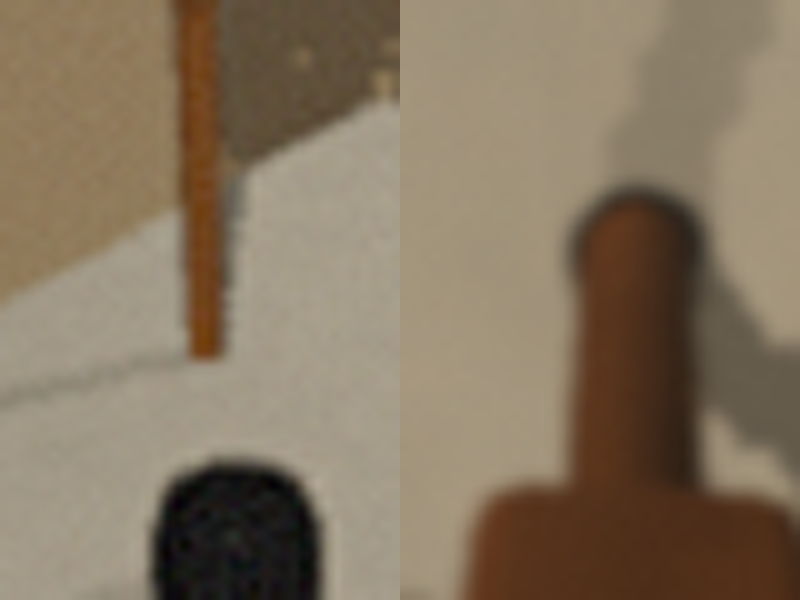

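>>> send_rows(rows=[[1.5,0.05,0,0,0,0,0],[1.5,0.1,0,0,0,0,0],[1.5,0.15,0,0,0,0,0],[1.5,0.2,0,0,0,0,0],[1.5,0.25,0,0,0,0,0],[1.5,0.3,0,0,0,0,0],[1.5,0.35,0,0,0,0,0],[1.5,0.4,0,0,0,0,0]])

```text
time_s: 13.4
tcp_pos: [0.643, -0.0469, 0.2101]
eef_rot: [1.595, 1.571, 1.314]
contact_force: [0.4, 0.2, -0.5]
width: 0.0203
```

>>> send_rows(rows=[[1.5,0.05,0,0,0,0,0],[1.5,0.1,0,0,0,0,0],[1.5,0.15,0,0,0,0,0],[1.5,0.2,0,0,0,0,0],[1.5,0.25,0,0,0,0,0],[1.5,0.3,0,0,0,0,0],[1.5,0.35,0,0,0,0,0],[1.5,0.4,0,0,0,0,0]])

```text
time_s: 14.4
tcp_pos: [0.643, -0.0469, 0.2062]
eef_rot: [0.881, 1.571, 0.599]
contact_force: [-0.4, 0.3, -0.5]
width: 0.0203
```

>>> send_rows(rows=[[1.5,0.05,0,0,0,0,0],[1.5,0.1,0,0,0,0,0],[1.5,0.15,0,0,0,0,0],[1.5,0.2,0,0,0,0,0],[1.5,0.25,0,0,0,0,0],[1.5,0.3,0,0,0,0,0],[1.5,0.35,0,0,0,0,0],[1.5,0.4,0,0,0,0,0]])

```text
time_s: 15.4
tcp_pos: [0.643, -0.0469, 0.2021]
eef_rot: [3.136, 1.571, 2.855]
contact_force: [-0.1, -0.4, 0.1]
width: 0.0201
```

>>> send_rows(rows=[[1.5,0.05,0,0,0,0,0],[1.5,0.1,0,0,0,0,0],[1.5,0.15,0,0,0,0,0],[1.5,0.2,0,0,0,0,0],[1.5,0.25,0,0,0,0,0],[1.5,0.3,0,0,0,0,0],[1.5,0.35,0,0,0,0,0],[1.5,0.4,0,0,0,0,0]])

```text
time_s: 16.4
tcp_pos: [0.6431, -0.0469, 0.1984]
eef_rot: [0.061, 1.57, -0.22]
contact_force: [0.2, 0.6, 4.2]
width: 0.0198
```

Contact at about 4.5 N, so the button is already travelling.

>>> send_rows(rows=[[1.5,0.05,0,0,0,0,0],[1.5,0.1,0,0,0,0,0],[1.5,0.15,0,0,0,0,0],[1.5,0.2,0,0,0,0,0],[1.5,0.25,0,0,0,0,0],[1.5,0.3,0,0,0,0,0],[1.5,0.35,0,0,0,0,0],[1.5,0.4,0,0,0,0,0]])

```text
time_s: 17.4
tcp_pos: [0.6432, -0.047, 0.195]
eef_rot: [0.174, 1.57, -0.107]
contact_force: [-1.3, 0.2, 6.0]
width: 0.02
```

```bash
python3 look.py 8
```

```text
17.4 [ 0.6432 -0.047   0.195 ] [-1.2504  0.1944  6.0007] [-0.0597  0.253   0.0496]
side origin 273 143
wrist origin 295 172
```

View pics/side8.png

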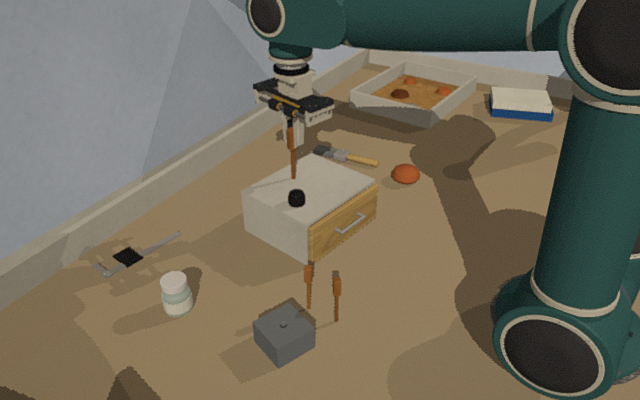

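>>> send_rows(rows=[[1.5,0.03,0,0,0,0,0],[1.5,0.06,0,0,0,0,0],[1.5,0.09,0,0,0,0,0],[1.5,0.12,0,0,0,0,0],[1.5,0.15,0,0,0,0,0],[1.5,0.15,0,0,0,0,0],[1.5,0.15,0,0,0,0,0],[1.5,0.15,0,0,0,0,0]])

```text
time_s: 18.5
tcp_pos: [0.6432, -0.047, 0.1935]
eef_rot: [0.14, 1.57, -0.141]
contact_force: [-0.8, -0.4, 6.4]
width: 0.0199
```

```bash
python3 look.py 9
```

```text
18.5 [ 0.6432 -0.047   0.1935] [-0.8021 -0.4353  6.3757] [-0.0417  0.2663  0.0141]
side origin 273 143
wrist origin 295 173
```

View pics/side9.png

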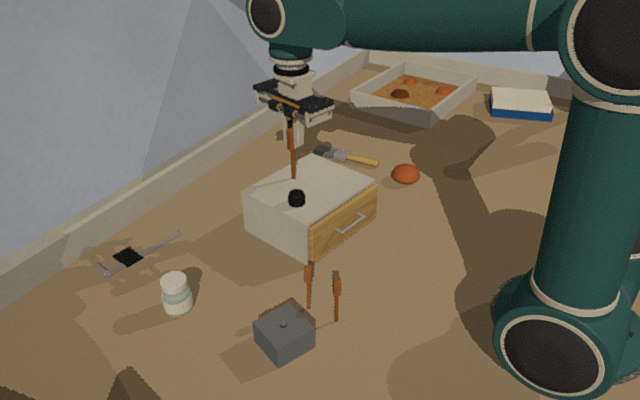

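>>> send_rows(rows=[[1.5,0.02,0,0,0,0,0],[1.5,0.04,0,0,0,0,0],[1.5,0.06,0,0,0,0,0],[1.5,0.08,0,0,0,0,0],[1.5,0.1,0,0,0,0,0],[1.5,0.1,0,0,0,0,0],[1.5,0.1,0,0,0,0,0],[1.5,0.1,0,0,0,0,0]])

```text
time_s: 19.6
tcp_pos: [0.6432, -0.047, 0.1926]
eef_rot: [0.122, 1.57, -0.159]
contact_force: [-0.9, -0.4, 8.1]
width: 0.0203
```

```bash
python3 look.py 10
```

```text
19.6 [ 0.6432 -0.047   0.1926] [-0.8621 -0.394   8.114 ] [-0.0316  0.2885 -0.0167]
side origin 273 143
wrist origin 295 173
```

View pics/side10.png

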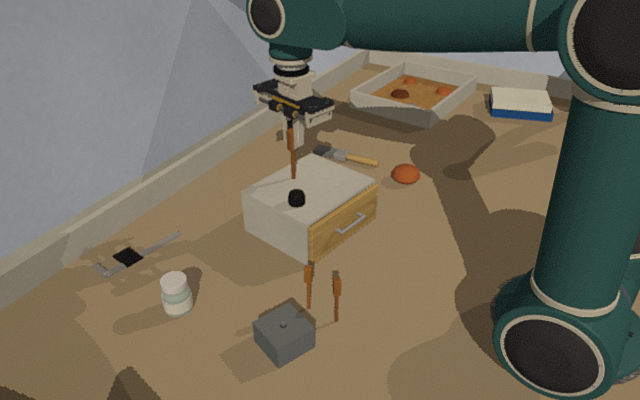

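>>> send_rows(rows=[[1.5,0.02,0,0,0,0,0],[1.5,0.04,0,0,0,0,0],[1.5,0.06,0,0,0,0,0],[1.5,0.08,0,0,0,0,0],[1.5,0.08,0,0,0,0,0],[1.5,0.08,0,0,0,0,0],[1.5,0.08,0,0,0,0,0],[1.5,0.08,0,0,0,0,0]])

```text
time_s: 20.7
tcp_pos: [0.6432, -0.047, 0.1918]
eef_rot: [0.134, 1.57, -0.147]
contact_force: [-1.5, -0.9, 7.5]
width: 0.0199
```

```bash
python3 look.py 11; python3 -c "
import cv2
a=cv2.imread('pics/side8.png').astype(float);
for k in (9,10,11):
    b=cv2.imread(f'pics/side{k}.png').astype(float);print(k,abs(a-b)[180:270,300:390].mean())
"
```

```text
20.7 [ 0.6432 -0.047   0.1918] [-1.5476 -0.9075  7.4935] [-0.004   0.2942  0.0899]
side origin 273 143
wrist origin 295 173
9 1.9695473251028806
10 1.9658847736625515
11 2.0097119341563787
```

View pics/side11.png

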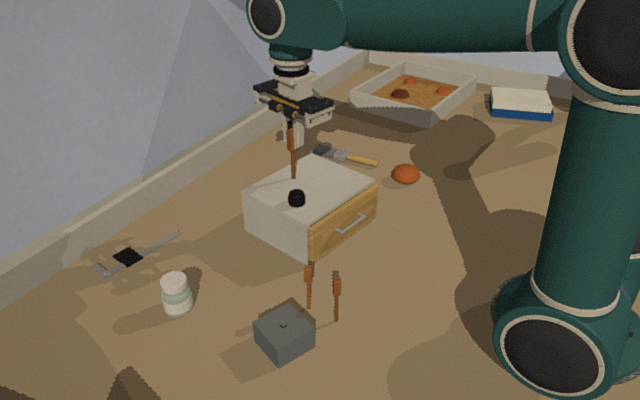

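>>> send_rows(rows=[[1.5,0.01,0,0,0,0,0],[1.5,0.02,0,0,0,0,0],[1.5,0.03,0,0,0,0,0],[1.5,0.04,0,0,0,0,0],[1.5,0.05,0,0,0,0,0],[1.5,0.06,0,0,0,0,0],[1.5,0.06,0,0,0,0,0],[1.5,0.06,0,0,0,0,0]])

```text
time_s: 21.8
tcp_pos: [0.6432, -0.047, 0.1912]
eef_rot: [0.13, 1.57, -0.151]
contact_force: [-0.9, -0.1, 7.9]
width: 0.0204
```

```bash
python3 look.py 12; python3 -c "
import cv2
a=cv2.imread('pics/side8.png').astype(float);
for k in (12,):
    b=cv2.imread(f'pics/side{k}.png').astype(float);print(k,abs(a-b)[180:270,300:390].mean())
a=cv2.imread('pics/wrist7.png')[160:300,240:400];b=cv2.imread('pics/wrist12.png')[160:300,240:400]
import numpy as np
cv2.imwrite('pics/cmp.png',cv2.resize(np.hstack([a,b]),None,fx=2.5,fy=2.5))
"
```

```text
21.8 [ 0.6432 -0.047   0.1912] [-0.9484 -0.1334  7.8682] [-0.0286  0.3239  0.059 ]
side origin 273 143
wrist origin 295 174
12 2.0314814814814817
```

View pics/cmp.png

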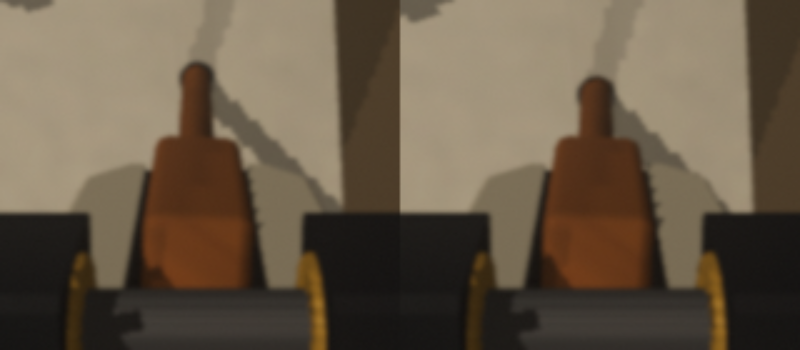

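>>> send_rows(rows=[[1.5,0.01,0,0,0,0,0],[1.5,0.02,0,0,0,0,0],[1.5,0.03,0,0,0,0,0],[1.5,0.04,0,0,0,0,0],[1.5,0.05,0,0,0,0,0],[1.5,0.06,0,0,0,0,0],[1.5,0.06,0,0,0,0,0],[1.5,0.06,0,0,0,0,0]])

```text
time_s: 22.9
tcp_pos: [0.6432, -0.047, 0.1907]
eef_rot: [0.135, 1.569, -0.147]
contact_force: [-1.1, -1.3, 7.8]
width: 0.0198
```

```bash
cat > d.py <<'E'
import sys,cv2
from h import *
k=sys.argv[1];c=capture("side")["color"][:,:,::-1];cv2.imwrite(f"pics/side{k}.png",c)
a=cv2.imread('pics/side8.png').astype(float);print(abs(a-c)[180:270,300:390].mean())
f=[];
for i in range(1): s=state();print(s["time_s"],s["contact_force"],s["tcp_pos"],s["moment"],s["effort"])
E
python3 d.py 13
```

```text
2.1110699588477364
22.95 [-1.36876192  0.22741869  8.24518569] [ 0.64323002 -0.04700666  0.19074054] [-0.02038654  0.33796016  0.00139571] [ 1.32739674e-01 -6.17474270e+01 -5.75954103e+01  1.59928976e-01
 -5.55720460e-01  5.84292909e-03]
```

```bash
python3 -c "
import cv2,numpy as np
a=cv2.imread('pics/side8.png')[140:270,240:390];b=cv2.imread('pics/side13.png')[140:270,240:390]
cv2.imwrite('pics/cmp2.png',cv2.resize(np.hstack([a,b]),None,fx=2.6,fy=2.6))
"
```

```text
(no output)
```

View pics/cmp2.png

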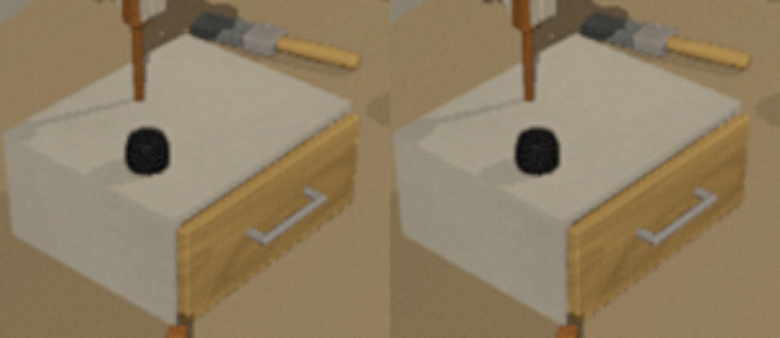

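>>> send_rows(rows=[[1.5,0.01,0,0,0,0,0],[1.5,0.02,0,0,0,0,0],[1.5,0.03,0,0,0,0,0],[1.5,0.04,0,0,0,0,0],[1.5,0.05,0,0,0,0,0],[1.5,0.06,0,0,0,0,0],[1.5,0.06,0,0,0,0,0],[1.5,0.06,0,0,0,0,0]])

```text
time_s: 23.95
tcp_pos: [0.6432, -0.047, 0.1898]
eef_rot: [0.147, 1.57, -0.134]
contact_force: [-0.1, -0.4, 6.2]
width: 0.0202
```

```bash
python3 d.py 14
```

```text
8.84320987654321
24.0 [-0.82207643 -0.19188889  5.71103416] [ 0.64319128 -0.04696177  0.18977981] [-0.02990668  0.1703925   0.01392762] [ 9.65624512e-02 -6.31596065e+01 -5.86108410e+01  1.34326494e-01
 -2.88766539e-01  3.38916536e-03]
```

Force fell and the drawer area changed, so the latch is released. I'll withdraw straight up.

>>> send_rows(rows=[[1.5,0,0,0,0,0,0],[1.5,0,0,0,0,0,0],[1.5,0,0,0,0,0,0],[1.5,0,0,0,0,0,0],[1.5,-0.2,0,0,0,0,0],[1.5,-0.5,0,0,0,0,0],[1.5,-1,0,0,0,0,0],[1.5,-1.5,0,0,0,0,0]])

```text
time_s: 25.0
tcp_pos: [0.6429, -0.0469, 0.204]
eef_rot: [-2.963, 1.57, 3.039]
contact_force: [1.1, -0.4, -0.5]
width: 0.0201
```

>>> send_rows(rows=[[1.5,-0.5,0,0,0,0,0],[1.5,-1,0,0,0,0,0],[1.5,-2,0,0,0,0,0],[1.5,-3.5,0,0,0,0,0],[1.5,-5,0,0,0,0,0],[1.5,-6.5,0,0,0,0,0],[1.5,-7.5,0,0,0,0,0],[1.5,-8,0,0,0,0,0]])

```text
time_s: 26.0
tcp_pos: [0.6431, -0.0469, 0.2848]
eef_rot: [0.239, 1.57, -0.042]
contact_force: [-0.9, -0.1, -1.7]
width: 0.0202
```

```bash
python3 d.py 15
python3 - <<'E'
from h import *
s=state();print(s["time_s"],s["tcp_pos"],rotm(s));print(plan([.443,.310,s["tcp_pos"][2]],-16))
E
```

```text
10.203086419753086
26.05 [0.63482917 0.03248954 0.33460209] [ 0.6431123  -0.04692762  0.28500759] [-0.02726636 -0.0429143  -0.01703616] [ 2.67410411e-03 -6.35755777e+01 -6.04269290e+01  7.89166102e-02
 -1.03623946e-01  1.16670253e-03]
26.05 [ 0.6431123  -0.04692762  0.28500759] [[ 6.65093562e-04  2.77343193e-01  9.60770686e-01]
 [-3.72322729e-05  9.60770905e-01 -2.77343230e-01]
 [-9.99999778e-01  1.48687520e-04  6.49328660e-04]]
(array([-1.000e-02,  2.874e+01, -2.913e+01]), array([-0.1 ,  0.04, -0.01]))
```

View pics/side15.png

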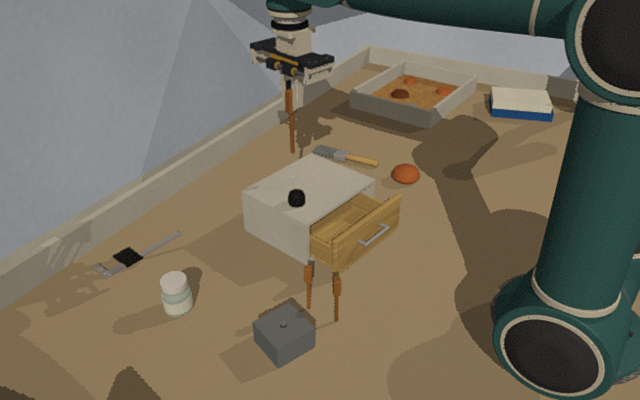

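The drawer is open. I'll take the dowel back to the stand.

>>> send_rows(rows=[[1.5,0,2.5,-2.5,0,0,0],[1.5,0,6.5,-6.6,0,0,0],[1.5,0,10.7,-10.8,0,0,0],[1.5,0,15,-15.1,0,0,0],[1.5,0,19.2,-19.4,0,0,0],[1.5,0,23.4,-23.6,0,0,0],[1.5,0,26.7,-27,0,0,0],[1.5,0,28.6,-28.9,0,0,0]])

```text
time_s: 27.05
tcp_pos: [0.4432, 0.3097, 0.2837]
eef_rot: [-2.699, 1.57, -2.979]
contact_force: [0.7, 0.3, -0.7]
width: 0.0199
```

>>> send_rows(rows=[[1.5,1,0,0,0,0,0],[1.5,3,0,0,0,0,0],[1.5,5.5,0,0,0,0,0],[1.5,8,0,0,0,0,0],[1.5,10,0,0,0,0,0],[1.5,11.2,0,0,0,0,0],[1.5,11.7,0,0,0,0,0],[1.5,11.7,0,0,0,0,0]])

```text
time_s: 28.05
tcp_pos: [0.4448, 0.308, 0.1673]
eef_rot: [0.814, 1.571, 0.533]
contact_force: [-0.2, -0.1, -1.0]
width: 0.0201
```

```bash
sed -i 's/\[.6424,-.0447,.12\]/eval(sys.argv[2])/' look.py; python3 look.py 16 "[.4444,.3105,.055]"
```

```text
28.05 [0.4448 0.308  0.1673] [-0.1515 -0.1066 -0.9808] [-0.0252 -0.009   0.0288]
side origin 262 292
wrist origin 295 161
```

View pics/c_16.png

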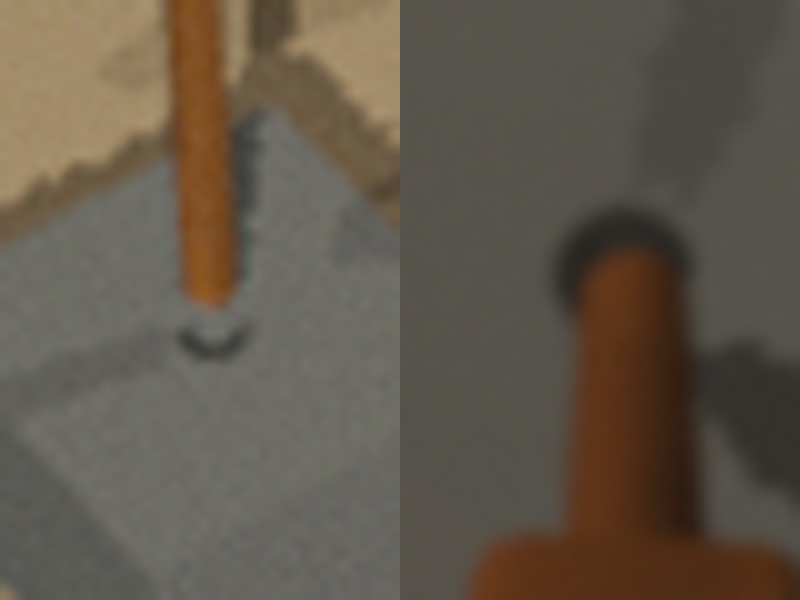

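>>> send_rows(rows=[[1.5,0.1,0,-0.08,0,0,0],[1.5,0.3,0,-0.08,0,0,0],[1.5,0.5,0,-0.08,0,0,0],[1.5,0.7,0,-0.08,0,0,0],[1.5,0.8,0,-0.08,0,0,0],[1.5,0.9,0,-0.08,0,0,0],[1.5,1,0,-0.08,0,0,0],[1.5,1.1,0,-0.08,0,0,0]])

```text
time_s: 29.15
tcp_pos: [0.4439, 0.3082, 0.156]
eef_rot: [1.55, 1.571, 1.269]
contact_force: [0.0, 0.3, -0.8]
width: 0.0201
```

```bash
python3 look.py 17 "[.4444,.3105,.055]"
```

```text
29.15 [0.4439 0.3082 0.156 ] [ 0.0283  0.2556 -0.8345] [-0.0738  0.007   0.0004]
side origin 262 292
wrist origin 296 164
```

View pics/c_17.png

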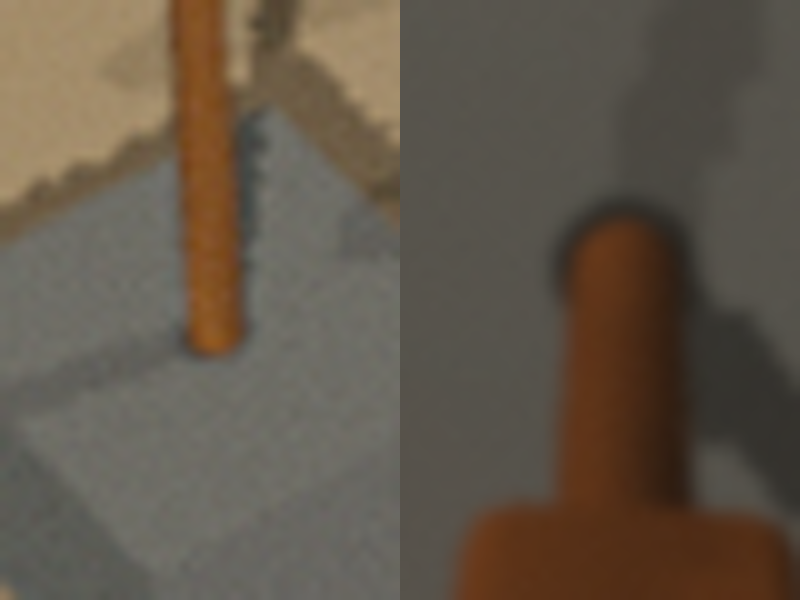

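The tip is in the hole, centred and with no contact force. I'll lower it to just above the floor.

>>> send_rows(rows=[[1.5,0.4,0,0,0,0,0],[1.5,0.9,0,0,0,0,0],[1.5,1.4,0,0,0,0,0],[1.5,1.9,0,0,0,0,0],[1.5,2.4,0,0,0,0,0],[1.5,2.9,0,0,0,0,0],[1.5,3.2,0,0,0,0,0],[1.5,3.4,0,0,0,0,0]])

```text
time_s: 30.25
tcp_pos: [0.4439, 0.3082, 0.1219]
eef_rot: [-2.191, 1.571, -2.473]
contact_force: [0.3, 0.1, -0.9]
width: 0.0201
```

>>> send_rows(rows=[[1.5,0.1,0,0,0,0,0],[1.5,0.2,0,0,0,0,0],[1.5,0.3,0,0,0,0,0],[1.5,0.4,0,0,0,0,0],[1.5,0.45,0,0,0,0,0],[1.5,0.48,0,0,0,0,0],[1.5,0.5,0,0,0,0,0],[1.5,0.5,0,0,0,0,0]])

```text
time_s: 31.25
tcp_pos: [0.4439, 0.3082, 0.117]
eef_rot: [-2.593, 1.571, -2.874]
contact_force: [0.0, -0.2, 0.1]
width: 0.0204
```

>>> send_rows(rows=[[2.2,0,0,0,0,0,0],[2.5,0,0,0,0,0,0],[3,0,0,0,0,0,0],[4,0,0,0,0,0,0],[5,0,0,0,0,0,0],[6,0,0,0,0,0,0],[6,0,0,0,0,0,0],[6,0,0,0,0,0,0]])

```text
time_s: 32.25
tcp_pos: [0.4439, 0.3082, 0.117]
eef_rot: [-2.227, 1.571, -2.508]
contact_force: [0.8, 0.5, 0.4]
width: 0.0602
```

>>> send_rows(rows=[[6,-0.5,0,0,0,0,0],[6,-1.5,0,0,0,0,0],[6,-3,0,0,0,0,0],[6,-5,0,0,0,0,0],[6,-8,0,0,0,0,0],[6,-11,0,0,0,0,0],[6,-14,0,0,0,0,0],[6,-16,0,0,0,0,0]])

```text
time_s: 33.25
tcp_pos: [0.444, 0.3083, 0.2797]
eef_rot: [0.839, 1.569, 0.558]
contact_force: [0.8, -0.4, -0.0]
width: 0.0599
```

```bash
python3 d.py 18;python3 - <<'E'
from h import *
c=capture("top");cv2.imwrite("pics/top18.png",c["color"][:,:,::-1]);s=state();print(s["time_s"],s["tcp_pos"],s["width"],s["contact_force"])
E
```

```text
16.042716049382715
33.3 [-0.47424738  0.00426465  2.46399561] [0.44433829 0.30852259 0.2817375 ] [-0.02525931 -0.04828258  0.02579046] [ 1.71748409e-02 -3.50920093e+01 -4.99654877e+01  5.80087840e-02
 -5.76350335e-01  6.66295437e-04]
33.35 [0.44433757 0.30851467 0.27977554] 0.06010532933582449 [ 0.06503135 -0.69916496  0.31470586]
```

View pics/side18.png

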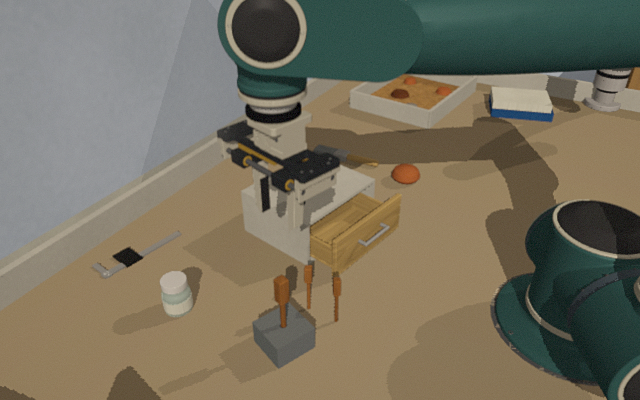

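View pics/top18.png

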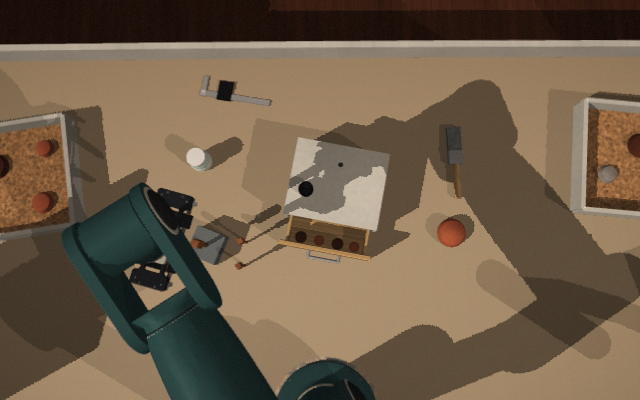

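The dowel is upright in its stand at side (282,300) and the drawer is open. The stone, jar, brush and loupe are at their original pixels, and the gripper is clear.

```bash
python3 -c "
from bench import *
print(finish_job())"
```

```text
the job is handed in; nothing more can be done
None
```

The job is done and handed in at 33 s of the 67 s allowed; no verdict was reported.

- **Pressing the latch:** I took the largest dowel from its stand, put it through the cabinet's hole and pressed the button down in small steps. The highest reading between steps was about 8 N. The drawer let go after roughly 11 mm of travel by my estimate, later than the stated 8 mm or so, with no sign of hitting the hard stop.
- **Last checks:** In the final pictures the drawer is open. It has moved about 26 pixels in the top view, which is roughly 65 mm. The dowel stands upright in its stand, released. The stone, jar, brush and loupe look unmoved. The gripper is about 12 cm above the dowel, touching nothing.
- **Disagreement:** While I was lining up over the cabinet hole, the wrist and side cameras differed by 2–3 mm. I settled it by comparing the dowel's tip with the hole close up, and the dowel went in without contact.

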